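Probe the gasket seam of a shielded enclosure

ROBOT

A 6-joint arm with a two-finger parallel gripper is mounted at the origin on a cart in front of the work surface, level with it; the furniture and walls round the work are solid. World frame = base frame: x ahead of the robot, y to its left, z up, the work surface at z = 0. Lengths are in mm, angles in rad, forces in N, time in s.
With the tool pointing down it reaches from about 350 to 975 mm from the base axis. Payload 7.1 kg.
Tool frame: the origin (TCP) lies midway between the tips of the shut fingers; the grasp point (between the pads) lies 19 mm behind it; z points along the fingers, y is the line along which they close (so a half turn about z gives the same grasp; the last joint's range is limited). The gripper opens to 88 mm and grips with 3 to 60 N. Pads are 20 mm wide; open, the fingers measure 115 mm over their backs; the gripper's body (75 mm by 178 mm) begins 61 mm behind the grasp point.
Start: joints at [-1.305, 0.423, 1.63, -0, 1.089, -0.019], TCP at [175.622, -599.801, 222.675] pointing down, gripper open.
Joint ranges: [-3, 3], [-0.9, 2.11], [0.09, 2.58], [-1.31, 4.45], [0.11, 2.69], [-2.54, 2.54]. Speed limits (rad/s): [2.39, 2.39, 3.01, 3.14, 3.14, 3.14].

INTERFACE

Orientations are given as a rotation vector (axis times angle).
In Python, from workcell import ctrl gives the robot as it stands.
- The arm moves only by the shell command python3 -m pendant 'ROWS'. ROWS is a JSON object of lists of equal length, an entry for each row: "grip": the opening, from -1 (shut) to 1 (fully open); "linear": the shift along the tool's x, y, z in mm, a list of three; "angular": the turn, a rotation vector about the tool's x, y, z in rad, a list of three. In form: {"grip": [grip, ...], "linear": [[tx, ty, tz], ...], "angular": [[ax, ay, az], ...]}. A call has 1 to 12 rows; each row shifts and turns the commanded pose from where the row before left it, along the tool's axes as they then stand; what a row does not reach is not made up. A row lasts 1/12 s, in which the tool goes at most 41.7 mm and 7.16 degrees, less where a joint would pass 70% of its speed; a pose out of reach is approached as far as the arm can. A call with a gripper value outside its range is refused whole. The fingers move at their own pace and stop on an object; the grip force is fixed at half the most. Time passes only in rows, so rows that do not move let the fingers close. It gives the time, the measured TCP pose, the force, the opening and the grip force at its end, in the units of the state.
- ctrl.get_obs(): the state, without advancing time (a new reading comes with each control period).
- ctrl.get_image(name): name is "side" or "top" or "wrist"; returns the picture (420x560x3 uint8, red, green, blue); there is no depth.
- ctrl.camera_params(name): a dict with "vfov" (degrees; the focal length in pixels is half the picture's height over the tangent of half this angle, whatever the lens; pixels are square), "cx", "cy" (the principal point, pixels), "R" (3x3) and "t" (3): a world point X has camera coordinates R X + t; the wrist camera has in their place "T_tool_cam" (4x4, takes a point from camera to tool coordinates, whose origin is the TCP and whose axes are the flange's). Camera axes: x right, y down, z forward; pixel columns grow to the right and rows downward; lengths in mm; the calibration is good to about 2 mm. A picture is of the moment at which its call begins: read the wrist's pose just before it. camera_params takes no time and is no camera call.
- ctrl.close_job(): hands the job in; it is judged then, once.
The state is a dict: "t": time; "qpos": joint angles; "qvel": joint speeds; "joint_torque": joint torques, N m; "ee_pos": TCP position; "orientation": TCP orientation; "ft_force": force on the tool from outside, world axes, zero at the start; "moment": the same for the moment, N m; "width": finger opening in mm; "grasp_force": force on a finger pad.
Only numpy, scipy, OpenCV 4.12 (cv2) and the standard library are available. Lean on these libraries where they do the work, as an engineer would, in place of code of your own. Each camera call takes 0.05 s, during which the arm holds its last target. There are 200 camera calls.

TASK

Take the angled probe from its cradle and check the exposed gasket seam on top of the shielded enclosure: with the sprung tip lightly pressed in, draw it slowly (a few centimetres a second) along the dark strip, starting at the free end of the long leg, round the corner, to the free end of the short leg. Then lay the probe back in both forks of its cradle the way it lay before, tip overhanging the same end, and let go; leave the other things where they are.

Things in the scene. Friction and masses are not known exactly. Their poses are not given: they have to be found in the camera images.
- probe: Angled hand probe, 130 g: grey handle 100 x 22 x 20 mm (x, y, z) with a black band round its middle; at its +x end a steel neck bends down to a sprung brass ball tip, at its -x end a 14 mm brass plug. Origin: centre of the handle's underside. The unpressed tip's lowest point is at x +75, z -55 mm. It starts in the cradle; grip it from above, across y, between the forks
- tip_point (a point): Lowest point of the probe's brass ball tip (ball 8 mm in diameter). It moves up into the probe as it is pressed
- probe_tip (a joint): Travel of the sprung tip into the probe, 0 (free) to 0.010 m (pushed right in); it takes 0.5 N to start moving and 250 N/m beyond that, so about 4 mm is a light press
- enclosure: Fixed aluminium box, 120 x 180 x 55 mm (x, y, z), origin: centre of its underside. In its flat top a flush dark strip 8 mm wide forms an L: long leg at x -47 mm from y +63 to -81, short leg at y -77 mm from x -51 to +32. Steel bars 6 mm high (screw heads to 9 mm) cover the +y edge (y over 64) and the +x edge (x over 38) and bound the strip; two brass sockets on the +y side
- seam_start (a point): Point on the strip's middle line, on the top of the enclosure, 8 mm from the free end of the long leg: the start
- seam_corner (a point): Point on the strip's middle line where the long leg (132 mm from the start) and the short leg meet, at right angles
- seam_end (a point): Point on the strip's middle line, 2 mm from the free end of the short leg, 77 mm from the corner: the finish
- cradle: Fixed rest for the probe, origin: centre of its underside. Base plate 112 x 70 x 8 mm; two upright forks 8 mm thick at x -38 and +38 mm with flat seats at z 90 mm between prongs that rise 14 mm, 33 mm apart at the seat, flared to 41 mm at the top. The probe lies along x, its tip beyond the +x fork, the middle of its handle over the origin
- small_box: Bystander: grey die-cast project box, 60 x 124 x 33 mm, origin under its middle
- bottle: Bystander: white dispenser bottle, 50 mm in diameter, 136 mm high, origin under its middle
- heatsink: Bystander: black finned heat sink, 50 x 60 x 30 mm, origin under its middle
- screwdriver: Bystander: screwdriver with a yellow handle, 20 x 177 x 21 mm, lying along its y axis, origin under its middle
- pliers: Bystander: pliers with blue handles, 52 x 162 x 13 mm, lying along its y axis, origin under its middle

How it is judged (in metres and radians):
On the way, in this order (a step that is already met when the one before it is completed fails the run):
1. the tip is pressed on the seam at the start, the free end of the long leg (within 7 mm sideways and 8 mm along) (x of tip_point in the frame of enclosure between -0.054 and -0.04 m and y of tip_point in the frame of enclosure between 0.047 and 0.063 m and z of tip_point in the frame of enclosure between 0.051 and 0.059 m and value of joint probe_tip above 0.0008 m), for 0.04 s.
2. the tip, still pressed on the seam, has come 22 mm along the long leg (within 7 mm sideways and 8 mm along) (x of tip_point in the frame of enclosure between -0.054 and -0.04 m and y of tip_point in the frame of enclosure between 0.025 and 0.041 m and z of tip_point in the frame of enclosure between 0.051 and 0.059 m and value of joint probe_tip above 0.0008 m), for 0.04 s.
3. the tip, still pressed on the seam, has come 44 mm along the long leg (within 7 mm sideways and 8 mm along) (x of tip_point in the frame of enclosure between -0.054 and -0.04 m and y of tip_point in the frame of enclosure between 0.003 and 0.019 m and z of tip_point in the frame of enclosure between 0.051 and 0.059 m and value of joint probe_tip above 0.0008 m), for 0.04 s.
4. the tip, still pressed on the seam, has come 66 mm along the long leg (within 7 mm sideways and 8 mm along) (x of tip_point in the frame of enclosure between -0.054 and -0.04 m and y of tip_point in the frame of enclosure between -0.019 and -0.003 m and z of tip_point in the frame of enclosure between 0.051 and 0.059 m and value of joint probe_tip above 0.0008 m), for 0.04 s.
5. the tip, still pressed on the seam, has come 88 mm along the long leg (within 7 mm sideways and 8 mm along) (x of tip_point in the frame of enclosure between -0.054 and -0.04 m and y of tip_point in the frame of enclosure between -0.041 and -0.025 m and z of tip_point in the frame of enclosure between 0.051 and 0.059 m and value of joint probe_tip above 0.0008 m), for 0.04 s.
6. the tip, still pressed on the seam, has come 110 mm along the long leg (within 7 mm sideways and 8 mm along) (x of tip_point in the frame of enclosure between -0.054 and -0.04 m and y of tip_point in the frame of enclosure between -0.063 and -0.047 m and z of tip_point in the frame of enclosure between 0.051 and 0.059 m and value of joint probe_tip above 0.0008 m), for 0.04 s.
7. the tip, pressed on, reaches the corner (within 7 mm sideways and 8 mm along) (x of tip_point in the frame of enclosure between -0.055 and -0.039 m and y of tip_point in the frame of enclosure between -0.085 and -0.069 m and z of tip_point in the frame of enclosure between 0.051 and 0.059 m and value of joint probe_tip above 0.0008 m), for 0.04 s.
8. the tip, still pressed on the seam, has come 26 mm along the short leg (within 7 mm sideways and 8 mm along) (x of tip_point in the frame of enclosure between -0.02933 and -0.01333 m and y of tip_point in the frame of enclosure between -0.084 and -0.07 m and z of tip_point in the frame of enclosure between 0.051 and 0.059 m and value of joint probe_tip above 0.0008 m), for 0.04 s.
9. the tip, still pressed on the seam, has come 51 mm along the short leg (within 7 mm sideways and 8 mm along) (x of tip_point in the frame of enclosure between -0.00367 and 0.01233 m and y of tip_point in the frame of enclosure between -0.084 and -0.07 m and z of tip_point in the frame of enclosure between 0.051 and 0.059 m and value of joint probe_tip above 0.0008 m), for 0.04 s.
10. the tip, pressed on, reaches the end of the short leg (within 7 mm sideways and 8 mm along) (x of tip_point in the frame of enclosure between 0.022 and 0.038 m and y of tip_point in the frame of enclosure between -0.084 and -0.07 m and z of tip_point in the frame of enclosure between 0.051 and 0.059 m and value of joint probe_tip above 0.0008 m), for 0.04 s.
At the end, for the whole second after the job is handed in: The probe lies at rest in both forks of the cradle, down on the seats (within 4 mm) and level, its middle within 12 mm lengthwise and 10 mm sideways of the cradle's middle, its tip beyond the same (+x) fork as at the start (x of probe in the frame of cradle between -0.012 and 0.012 m and y of probe in the frame of cradle between -0.01 and 0.01 m and z of probe in the frame of cradle between 0.086 and 0.094 m and x of tip_point in the frame of cradle above 0.04 m and angle between probe's own z axis and vertical below 0.08 rad and angle between the x axis of probe and the x axis of cradle, either way round below 0.2 rad and linear speed of probe below 0.02 m/s); the robot touches nothing.
It fails at once if the probe pressed on the enclosure with more than 15 N (contact force between probe and enclosure above 15 N).
It fails at once if the probe moved at more than 100 mm/s while its tip was pressed on the enclosure (contact force between probe and enclosure above 0.3 N and value of joint probe_tip above 0.0008 m and linear speed of probe above 0.1 m/s).
It fails at once if a bystander was moved by more than 30 mm (distance of any of small_box, bottle, heatsink, screwdriver, pliers from where it was at the start of the episode above 0.03 m).
It also fails if it takes over 61 s, if anything falls off the work surface, if the arm or the gripper's body presses on something with over 40 N, if the wrist force passes 120 N, or if a joint passes its speed limit or range.

## Working session

There is one attempt and no reset: what is moved stays moved. The work goes in short steps, Python scripts to look and compute and a shell command to move; the robot and the scene stay as the last step left them, time stands still between calls to the robot, and variables do not carry over. Pictures are saved under pics/ and viewed, at most 13 in all, crops included, and the job is handed in when it is done.

```bash
mkdir -p pics; python3 - <<'E'
from workcell import ctrl
import cv2,numpy as np
np.set_printoptions(precision=4,suppress=True)
o=ctrl.get_obs();print(o)
for n in("top","side","wrist"):
    cv2.imwrite(f"pics/{n}0.png",ctrl.get_image(n)[:,:,::-1]);print(n,ctrl.camera_params(n))
E
```

```text
{'t': 0.0, 'qpos': array([-1.305 ,  0.4238,  1.6307, -0.    ,  1.0886, -0.019 ]), 'qvel': array([-0.0027, -0.0013,  0.0019,  0.0009,  0.0008,  0.0002]), 'joint_torque': array([ -0.0017, -54.4632, -27.367 ,   0.0643,   0.0229,  -0.0001]), 'ee_pos': array([ 175.4602, -599.2731,  221.8927]), 'orientation': array([-3.1083, -0.4456,  0.0003]), 'ft_force': array([0.245 , 0.2562, 0.6783]), 'moment': array([-0.0105,  0.0076,  0.0067]), 'grasp_force': 0.0, 'width': 87.96250403872641}
top {'vfov': 44.04068060973736, 'cx': 276.2360912858072, 'cy': 205.7184987072762, 'R': array([[-0.0291, -0.9995,  0.0126],
       [-0.9943,  0.0277, -0.1027],
       [ 0.1023, -0.0155, -0.9946]]), 't': array([ -97.8717,  587.9094, 1498.1688])}
side {'vfov': 54.679242992620274, 'cx': 274.9280804284829, 'cy': 214.14996058701567, 'R': array([[ 0.9596, -0.2805,  0.0225],
       [-0.166 , -0.629 , -0.7595],
       [ 0.2272,  0.7251, -0.6501]]), 't': array([-600.1314,   75.9366, 1009.477 ])}
wrist {'vfov': 58.73093214272255, 'cx': 287.87595562577474, 'cy': 219.49036294008783, 'T_tool_cam': array([[   0.0007,   -0.958 ,   -0.2868,   79.5443],
       [   1.    ,    0.0009,   -0.0005,   -0.1064],
       [   0.0007,   -0.2868,    0.958 , -161.6497],
       [   0.    ,    0.    ,    0.    ,    1.    ]])}
```

View pics/top0.png

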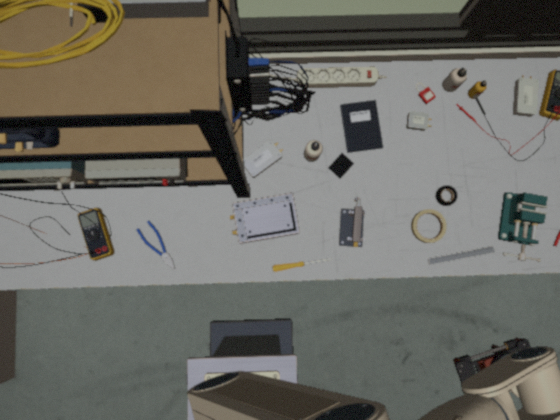

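View pics/side0.png

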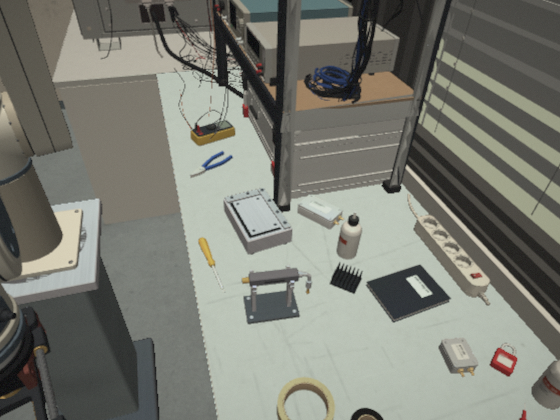

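The top view shows the enclosure at about (265,217), the cradle with the probe at (352,225) with its tip up at (357,200), and a rack corner post at (240,190). The side view shows the probe at (275,277) with its tip at (307,290), and the enclosure at (258,217).

```bash
cat > h.py <<'E'
from workcell import ctrl
import cv2,numpy as np
from scipy.spatial.transform import Rotation as Ro
np.set_printoptions(precision=3,suppress=True)
def cam(n,o=None):
    p=ctrl.camera_params(n);f=210/np.tan(np.radians(p["vfov"]/2))
    if n=="wrist":
        T=np.eye(4);T[:3,:3]=Ro.from_rotvec(o["orientation"]).as_matrix();T[:3,3]=o["ee_pos"]
        W=np.linalg.inv(T@p["T_tool_cam"]);R,t=W[:3,:3],W[:3,3]
    else: R,t=np.array(p["R"]),np.array(p["t"])
    return f,p["cx"],p["cy"],R,t
def ray(c,u,v):
    f,cx,cy,R,t=c;d=R.T@np.array([(u-cx)/f,(v-cy)/f,1]);return -R.T@t,d/np.linalg.norm(d)
def atz(c,u,v,z):
    o,d=ray(c,u,v);return o+d*(z-o[2])/d[2]
def proj(c,X):
    f,cx,cy,R,t=c;q=R@np.asarray(X,float)+t;return np.array([cx+f*q[0]/q[2],cy+f*q[1]/q[2]])
def tri(rs):
    A=sum(np.eye(3)-np.outer(d,d) for o,d in rs);b=sum((np.eye(3)-np.outer(d,d))@o for o,d in rs);X=np.linalg.solve(A,b)
    return X,[np.linalg.norm(np.cross(X-o,d)) for o,d in rs]
E
python3 - <<'E'
from h import *
a=cv2.imread("pics/top0.png")[180:280,220:380];b=cv2.imread("pics/side0.png")[180:330,200:360]
cv2.imwrite("pics/c1.png",np.hstack([cv2.resize(a,None,fx=2.5,fy=2.5,interpolation=2)[:375],cv2.resize(b,None,fx=2.5,fy=2.5,interpolation=2)[:250]]) if 0 else np.vstack([cv2.resize(a,(480,300),interpolation=2),cv2.resize(b,(480,450),interpolation=2)[:300]]))
t,s=cam("top"),cam("side")
print(atz(t,352,225,100),atz(t,265,217,55),atz(t,240,190,0),atz(t,357,200,60))
print(tri([ray(t,350,225),ray(s,275,277)]))
print(atz(s,258,217,55),atz(s,283,208,0),atz(s,307,291,55))
E
```

```text
[ 517.508 -324.391  100.   ] [550.536 -80.769  55.   ] [638.66   -7.353   0.   ] [ 592.029 -348.535   60.   ]
(array([ 523.925, -322.928,   80.624]), [np.float64(5.166911654724475), np.float64(5.166911654724713)])
[ 549.736 -102.229   55.   ] [642.722 -21.496   0.   ] [ 589.703 -356.739   55.   ]
```

View pics/c1.png

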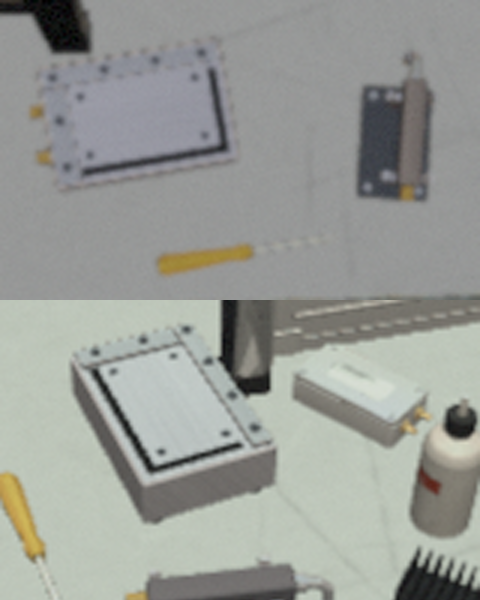

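Near-side long leg of the dark L starts at the left (about (250,237) in the full top picture), with the corner at about (294,230) and the short leg running away from the robot. The probe points roughly +x. Next come two wrist views from between the cradle and the enclosure.

```bash
python3 -m pendant '{"grip":[1,1,1,1],"linear":[[0,0,-20],[0,0,-20],[0,0,-20],[0,0,-20]],"angular":[[0,0,0.09],[0,0,0.09],[0,0,0.09],[0,0,0.09]]}'
python3 -m pendant '{"grip":[1,1,1,1,1,1,1,1,1,1,1,1],"linear":[[26,-29,0],[26,-29,0],[26,-29,0],[26,-29,0],[26,-29,0],[26,-29,0],[26,-29,0],[26,-29,0],[26,-29,0],[26,-29,0],[26,-29,0],[0,0,0]],"angular":[[0,0,0],[0,0,0],[0,0,0],[0,0,0],[0,0,0],[0,0,0],[0,0,0],[0,0,0],[0,0,0],[0,0,0],[0,0,0],[0,0,0]]}'
```

```text
t: 0.48
ee_pos: [175.5, -599.5, 303.1]
orientation: [-3.138, 0.125, 0.0]
ft_force: [0.3, 0.3, 0.3]
width: 87.9
grasp_force: 0.0
t: 1.48
ee_pos: [488.5, -299.0, 302.5]
orientation: [-3.138, 0.111, -0.002]
ft_force: [0.9, 0.2, 0.0]
width: 87.8
grasp_force: 0.0
```

```bash
python3 -m pendant '{"grip":[1,1,1],"linear":[[20,-20,0],[20,-20,0],[0,0,0]],"angular":[[0,0,0],[0,0,0],[0,0,0]]}'
cat > snap.py <<'E'
from h import *
import sys,pickle
o=ctrl.get_obs();im=ctrl.get_image("wrist")[:,:,::-1];cv2.imwrite(f"pics/{sys.argv[1]}.png",im);pickle.dump(o,open(sys.argv[1]+".pkl","wb"));print(o["t"],o["ee_pos"],o["orientation"])
E
python3 snap.py w1
python3 -m pendant '{"grip":[1,1,1,1,1],"linear":[[0,-30,0],[0,-30,0],[0,-30,0],[0,-30,0],[0,0,0]],"angular":[[0,0,0],[0,0,0],[0,0,0],[0,0,0],[0,0,0]]}'
python3 snap.py w2
```

```text
t: 1.73
ee_pos: [530.0, -264.1, 302.4]
orientation: [-3.139, 0.114, -0.001]
ft_force: [-0.5, -0.1, 0.6]
width: 88.0
grasp_force: 0.0
1.7333 [ 530.006 -264.138  302.435] [-3.139  0.114 -0.001]
t: 2.2
ee_pos: [535.7, -143.9, 302.5]
orientation: [-3.138, 0.115, 0.002]
ft_force: [0.4, -1.0, -0.2]
width: 88.0
grasp_force: 0.0
2.2 [ 535.705 -143.915  302.499] [-3.138  0.115  0.002]
```

View pics/w1.png

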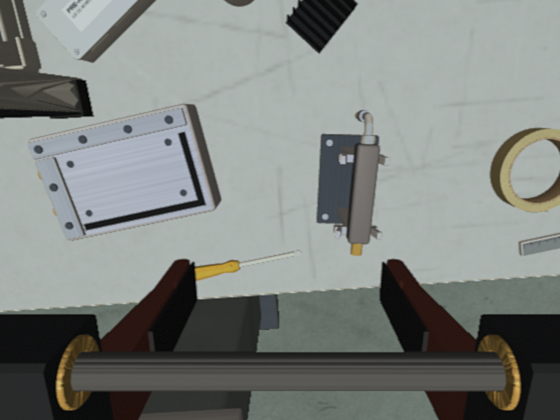

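View pics/w2.png

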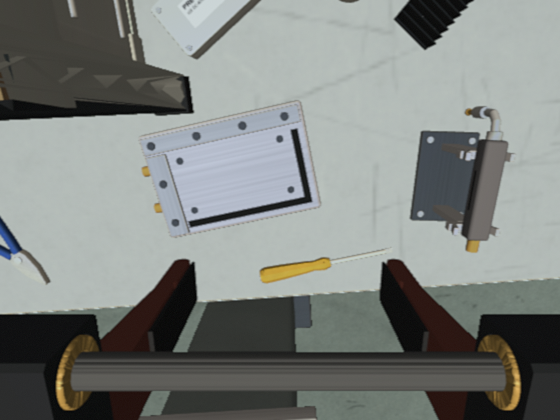

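The wrist views show the enclosure at w1 (125,170) and w2 (235,170). The strip corner is at w1 (210,207) and w2 (312,200). The probe handle runs w1 (368,145)–(358,245) and w2 (492,140)–(473,240), with the tip ball at w1 (362,116) and w2 (470,112).

```bash
cat > enc.py <<'E'
from h import *
import pickle
from scipy.optimize import minimize
from scipy.ndimage import map_coordinates
ims=[]
for n in("w1","w2"):
    g=cv2.GaussianBlur(cv2.imread(f"pics/{n}.png",0),(0,0),0.8).astype(float);ims.append((g,cam("wrist",pickle.load(open(n+".pkl","rb")))))
ys=np.arange(-75,60,3.);xs=np.arange(-42,30,3.)
inn=[(-47+d,y) for y in ys for d in(-2.5,0,2.5)]+[(x,-77+d) for x in xs for d in(-2.5,0,2.5)]
out=[(-47+d,y) for y in ys[2:] for d in(-6,6)]+[(x,-77+d) for x in xs[1:] for d in(-6,6)]+[(-50+i,65.5) for i in(0,3,6)]+[(34.5,-80+i) for i in(0,3,6)]
inn+=[(-47+d,y) for y in(58,61) for d in(-2,2)]*4+[(x,-77+d) for x in(28,30) for d in(-2,2)]*4
out+=[(-47+d,65.5) for d in(-3,0,3)]*8+[(34.5,-77+d) for d in(-3,0,3)]*8
def samp(im,p,P):
    x,y,a,z=p;c,s=np.cos(a),np.sin(a);P=np.array(P);X=np.c_[x+c*P[:,0]-s*P[:,1],y+s*P[:,0]+c*P[:,1],np.full(len(P),z)]
    g,(f,cx,cy,R,t)=im;q=X@R.T+t
    return map_coordinates(g,[cy+f*q[:,1]/q[:,2],cx+f*q[:,0]/q[:,2]],order=1,mode="nearest")
def cost(p,I=ims): return sum(samp(i,p,inn).mean()-samp(i,p,out).mean() for i in I)/len(I)
if __name__=="__main__":
    def fit(I,z=None):
        best=None
        for a in(0.1,0.17,0.24):
          for x in (540,555):
            for y in (-105,-90,-75):
              S=np.array([[0,0,0,0],[8,0,0,0],[0,8,0,0],[0,0,.05,0],[0,0,0,8]])+[x,y,a,55]
              if z is None:r=minimize(cost,S[0],args=(I,),method="Nelder-Mead",options=dict(initial_simplex=S))
              else:r=minimize(lambda q:cost([*q,z],I),S[0,:3],method="Nelder-Mead",options=dict(initial_simplex=S[:4,:3]))
              if best is None or r.fun<best.fun:best=r
        return best
    r=fit(ims);print("both",r.x,r.fun)
    for i in ims:r=fit([i],55);print("z55",r.x,r.fun)
    L=[]
    for n,(u,v) in(("w1",(290,90)),("w2",(400,90))):
        L.append(cv2.resize(cv2.imread(f"pics/{n}.png")[v:v+185,u:u+130],None,fx=3,fy=3,interpolation=2))
    cv2.imwrite("pics/pc.png",np.hstack(L))
E
python3 enc.py
```

```text
both [550.221 -81.244   0.142  53.378] -125.01599079202998
z55 [550.521 -81.696   0.144] -120.16310022479557
z55 [550.585 -81.298   0.141] -128.63760862299478
```

View pics/pc.png

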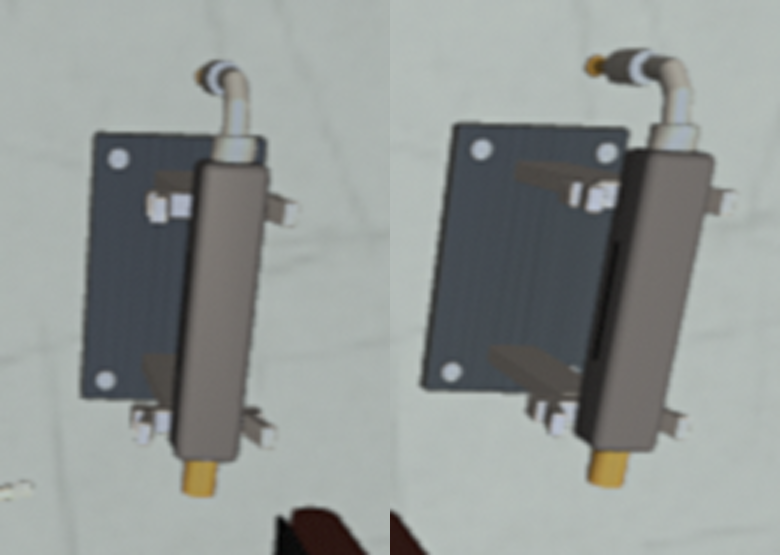

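Both crops show the handle's top face. In crop pixels, its corners are at (203,162), (268,168), (238,460), (175,455) on the left, and (637,150), (713,157), (655,450), (590,443) on the right.

```bash
python3 - <<'E'
from h import *
import pickle
c1,c2=[cam("wrist",pickle.load(open(n+".pkl","rb"))) for n in("w1","w2")]
A=dict(fl=(203,162),fr=(268,168),nr=(238,460),nl=(175,455),plug=(198,497),tip=(200,76),bp_fl=(95,133),bp_nl=(81,397))
B=dict(fl=(637,150),fr=(713,157),nr=(655,450),nl=(590,443),plug=(606,487),tip=(595,66),bp_fl=(455,124),bp_nl=(422,388))
X={}
for k in A:
    a=np.array(A[k])/3+(290,90);b=(np.array(B[k])-(390,0))/3+(400,90)
    X[k],e=tri([ray(c1,*a),ray(c2,*b)]);print(k,X[k],e[0])
m=(X['fl']+X['fr']+X['nl']+X['nr'])/4;d=X['fl']+X['fr']-X['nl']-X['nr'];print(m,np.linalg.norm(d)/2,np.arctan2(d[1],d[0]),np.linalg.norm(X['fl']+X['nl']-X['fr']-X['nr'])/2)
d=X['bp_fl']-X['bp_nl'];a=np.arctan2(d[1],d[0]);print("base yaw",a,np.linalg.norm(d));c=(X['bp_fl']+X['bp_nl'])/2+35*np.array([np.sin(a),-np.cos(a),0]);print("cradle c",c)
print("base z8",[atz(c,*p,8) for c,p in((c1,(95/3+290,133/3+90)),(c1,(81/3+290,397/3+90)),(c2,(65/3+400,124/3+90)),(c2,(32/3+400,388/3+90)))])
s=cam("side");t=cam("top");print("check tip/handle in top,side",proj(t,X['tip']),proj(s,X['tip']),proj(t,m),proj(s,m))
E
```

```text
fl [ 571.082 -334.29    95.7  ] 0.1856938739160715
fr [ 568.687 -352.737  106.581] 0.012180380625522493
nr [ 471.786 -342.256  107.24 ] 0.09277065520144524
nl [ 474.631 -321.326  104.986] 0.4404065437151792
plug [ 457.063 -329.347  101.891] 0.14573085683820639
tip [ 596.186 -342.801   44.086] 0.04778551300780868
bp_fl [ 575.795 -307.447    2.33 ] 0.03954053213482786
bp_nl [ 465.738 -296.231    3.761] 0.21219210389160212
[ 521.547 -337.652  103.627] 97.51022149537226 -0.12066371982174522 20.919556333524167
base yaw -0.10156723352552302 110.63635564298245
cradle c [ 517.218 -336.659    3.046]
base z8 [array([ 576.244, -306.987,    8.   ]), array([ 466.838, -295.981,    8.   ]), array([ 576.239, -305.509,    8.   ]), array([ 467.335, -294.871,    8.   ])]
check tip/handle in top,side [354.074 199.262] [307.277 288.618] [356.865 223.341] [273.622 275.402]
```

```bash
python3 -m pendant '{"grip":[1,1,1,1,1,1,1,1,1,1,1],"linear":[[0,0,0],[1.1,32.2,0],[1.1,32.2,0],[1.1,32.2,0],[1.1,32.2,0],[1.1,32.2,0],[1.1,32.2,0],[0,0,35],[0,0,35],[0,0,35],[0,0,0]],"angular":[[0,0,0.037],[0,0,0],[0,0,0],[0,0,0],[0,0,0],[0,0,0],[0,0,0],[0,0,0],[0,0,0],[0,0,0],[0,0,0]]}'; python3 snap.py w3
```

```text
t: 3.17
ee_pos: [516.4, -339.0, 190.8]
orientation: [-3.131, 0.179, 0.016]
ft_force: [-1.5, 1.5, -0.7]
width: 88.0
grasp_force: 0.0
3.1667 [ 516.41  -339.025  190.75 ] [-3.131  0.179  0.016]
```

View pics/w3.png

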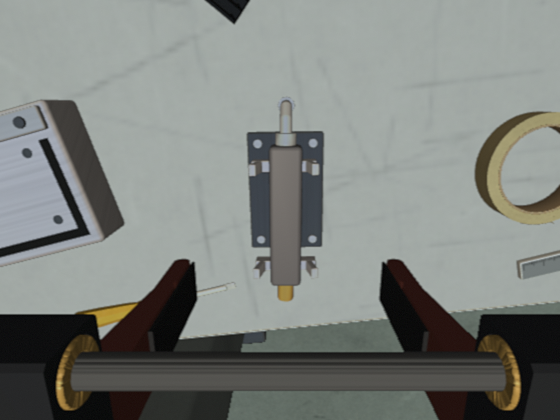

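The wrist view shows the handle upright at columns 271–300, rows 147–285 (close to the principal column 288), with the base plate at columns 248–323, rows 131–247.

```bash
python3 - <<'E'
from h import *
import pickle
o=pickle.load(open("w3.pkl","rb"));c=cam("wrist",o);R=Ro.from_rotvec(o["orientation"]).as_matrix();print(R)
P=[atz(c,u,v,109) for u,v in((271,148),(300,148),(300,285),(271,285))];m=np.mean(P,0);print(np.array(P),m)
b=[atz(c,u,v,8) for u,v in((248,131),(323,131),(323,247),(248,247))];print("base",np.mean(b,0),b[0]-b[3])
print("go tool",R.T@(np.array([m[0],m[1],81])-o["ee_pos"]))
E
```

```text
[[ 0.993 -0.114 -0.01 ]
 [-0.114 -0.993  0.006]
 [-0.011 -0.005 -1.   ]]
[[ 571.131 -333.474  109.   ]
 [ 569.031 -351.985  109.   ]
 [ 472.071 -341.862  109.   ]
 [ 474.374 -321.106  109.   ]] [ 521.652 -337.107  109.   ]
base [ 518.392 -335.466    8.   ] [110.603 -16.204   0.   ]
go tool [  6.175  -1.947 109.701]
```

```bash
python3 -m pendant '{"grip":[1,1,1,1,1,1,1],"linear":[[3,-1,0],[3,-1,0],[0,0,30],[0,0,30],[0,0,25],[0,0,15],[0,0,10]],"angular":[[0,0,0],[0,0,0],[0,0,0],[0,0,0],[0,0,0],[0,0,0],[0,0,0]]}';  python3 -m pendant '{"grip":[1,1],"linear":[[0,0,0],[0,0,0]],"angular":[[0,0,0],[0,0,0]]}'
```

```text
t: 3.8
ee_pos: [528.8, -338.4, 88.1]
orientation: [3.136, -0.175, 0.002]
ft_force: [-0.8, -0.1, 0.1]
width: 87.7
grasp_force: 0.0
t: 3.97
ee_pos: [528.9, -338.6, 89.2]
orientation: [3.136, -0.176, 0.003]
ft_force: [0.5, 0.0, 0.5]
width: 87.9
grasp_force: 0.0
```

```bash
python3 -m pendant '{"grip":[1,1,1,1],"linear":[[-4,-0.4,4],[-3,-0.3,4],[0,0,0],[0,0,0]],"angular":[[0,0,0],[0,0,0],[0,0,0],[0,0,0]]}';  python3 -m pendant '{"grip":[-1,-1,-1,-1,-1,-1,-1,-1,-1,-1,-1,-1],"linear":[[0,0,0],[0,0,0],[0,0,0],[0,0,0],[0,0,0],[0,0,0],[0,0,0],[0,0,0],[0,0,0],[0,0,0],[0,0,0],[0,0,0]],"angular":[[0,0,0],[0,0,0],[0,0,0],[0,0,0],[0,0,0],[0,0,0],[0,0,0],[0,0,0],[0,0,0],[0,0,0],[0,0,0],[0,0,0]]}'
```

```text
t: 4.3
ee_pos: [520.7, -336.6, 80.1]
orientation: [3.137, -0.176, 0.0]
ft_force: [-0.3, -0.5, -0.1]
width: 87.5
grasp_force: 0.0
t: 5.3
ee_pos: [520.9, -336.6, 79.7]
orientation: [3.137, -0.176, 0.0]
ft_force: [0.6, -1.5, -0.0]
width: 21.6
grasp_force: 30.0
```

```bash
python3 -m pendant '{"grip":[-1,-1,-1,-1,-1,-1,-1,-1,-1],"linear":[[0,0,-10],[0,0,-20],[0,0,-20],[0,0,-20],[0,0,-10],[0,0,0],[0,0,0],[0,0,0],[0,0,0]],"angular":[[0,0,0],[0,0,0],[0,0,0],[0,0,0],[0,0,0],[0,0,-0.085],[0,0,-0.085],[0,0,-0.084],[0,0,0]]}'
python3 -m pendant '{"grip":[-1,-1,-1,-1,-1,-1,-1,-1,-1,-1,-1,-1],"linear":[[-3,-17,0],[-5,-28,0],[-5,-28,0],[-5,-28,0],[-5,-28,0],[-5,-28,0],[-5,-28,0],[-5,-28,0],[-5,-28,0],[-5,-28,0],[-5,-22,0],[-4,-12,0]],"angular":[[0,0,0],[0,0,0],[0,0,0],[0,0,0],[0,0,0],[0,0,0],[0,0,0],[0,0,0],[0,0,0],[0,0,0],[0,0,0],[0,0,0]]}'
python3 -m pendant '{"grip":[-1,-1,-1],"linear":[[0,0,0],[0,0,0],[0,0,0]],"angular":[[0,0,0],[0,0,0],[0,0,0]]}'; python3 snap.py w4
```

```text
t: 6.05
ee_pos: [520.7, -336.4, 159.8]
orientation: [-3.133, -0.227, 0.0]
ft_force: [-0.1, -0.1, -0.6]
width: 21.9
grasp_force: 30.0
t: 7.05
ee_pos: [420.4, -42.9, 159.7]
orientation: [-3.133, -0.221, 0.001]
ft_force: [0.7, -0.9, -1.6]
width: 21.8
grasp_force: 30.0
t: 7.3
ee_pos: [422.5, -45.4, 159.9]
orientation: [3.133, 0.221, 0.002]
ft_force: [-0.2, -0.2, -1.3]
width: 21.3
grasp_force: 30.0
7.3 [422.52  -45.374 159.924] [3.133 0.221 0.002]
```

View pics/w4.png

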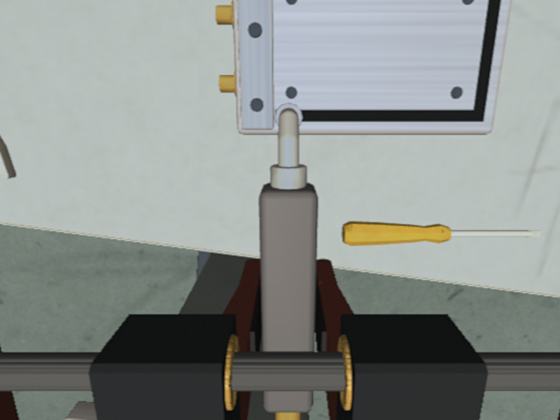

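The view shows the neck end with the tip beneath it at (289,112), over the left end of the strip at row 116, whose corner is at about (480,116).

```bash
python3 - <<'E'
from h import *
import pickle
o=pickle.load(open("w4.pkl","rb"));c=cam("wrist",o);R=Ro.from_rotvec(o["orientation"]).as_matrix()
a=.142;E=lambda x,y,z=55:np.array([550.5+np.cos(a)*x-np.sin(a)*y,-81.4+np.sin(a)*x+np.cos(a)*y,z])
print("start,mid,corner px",proj(c,E(-47,55)),proj(c,E(-47,0)),proj(c,E(-47,-77)))
tip=o["ee_pos"]+R@[75.5,0,44.7];print("tip",tip,proj(c,tip),"neck top",proj(c,tip+[0,0,55]))
d=E(-47,55)-tip;print(R.T@d)
# strip centre rows at columns
g=cv2.imread("pics/w4.png",0)
for u in(350,400,450):
    k=np.where(g[100:135,u]<70)[0]+100;print(u,k.min(),k.max(),atz(c,u,k.mean(),55),"model row",proj(c,E(-47,0)))
E
```

```text
start,mid,corner px [286.478 115.359] [366.392 115.33 ] [478.297 115.29 ]
tip [497.319 -34.784 115.3  ] [288.521 115.606] neck top [288.706 118.302]
[-1.013 -1.358 60.298]
350 111 120 [502.27  -76.905  55.   ] model row [366.392 115.33 ]
400 111 120 [ 507.128 -110.973   55.   ] model row [366.392 115.33 ]
450 111 120 [ 511.986 -145.039   55.   ] model row [366.392 115.33 ]
```

```bash
python3 -m pendant '{"grip":[-1,-1,-1,-1,-1,-1,-1,-1],"linear":[[-1,-1.4,10],[0,0,16],[0,0,16],[0,0,8],[0,0,3],[0,0,2],[0,0,0],[0,0,0]],"angular":[[0,0,0],[0,0,0],[0,0,0],[0,0,0],[0,0,0],[0,0,0],[0,0,0],[0,0,0]]}'
python3 -m pendant '{"grip":[-1,-1,-1,-1,-1,-1,-1,-1],"linear":[[0,0,2],[0,0,2],[0,0,2],[0,0,2],[0,0,1.5],[0,0,0],[0,0,0],[0,0,0]],"angular":[[0,0,0],[0,0,0],[0,0,0],[0,0,0],[0,0,0],[0,0,0],[0,0,0],[0,0,0]]}'
python3 -c "
from h import *
for i in range(1):
 o=ctrl.get_obs();print(o['ee_pos'],o['ft_force'],o['moment'],o['orientation'])"
```

```text
t: 8.02
ee_pos: [421.0, -43.7, 105.1]
orientation: [3.134, 0.222, 0.001]
ft_force: [0.1, 0.3, -0.9]
width: 21.7
grasp_force: 30.0
t: 8.68
ee_pos: [420.6, -43.4, 95.2]
orientation: [3.134, 0.223, 0.0]
ft_force: [0.6, -0.0, 0.5]
width: 21.6
grasp_force: 30.0
[420.641 -43.436  95.244] [ 0.582 -0.024  0.535] [ 0.096 -0.132  0.052] [3.134 0.223 0.   ]
```

```bash
python3 -m pendant '{"grip":[-1,-1,-1,-1,-1,-1,-1,-1,-1,-1,-1,-1],"linear":[[0.7,2,0],[0,3,0],[0,3,0],[0,3,0],[0,3,0],[0,3,0],[0,3,0],[0,3,0],[0,3,0],[0,3,0],[0,3,0],[0,3,0]],"angular":[[0,0,0],[0,0,0],[0,0,0],[0,0,0],[0,0,0],[0,0,0],[0,0,0],[0,0,0],[0,0,0],[0,0,0],[0,0,0],[0,0,0]]}'
python3 snap.py w5
```

```text
t: 9.68
ee_pos: [426.1, -78.3, 95.2]
orientation: [-3.134, -0.222, 0.0]
ft_force: [0.1, 1.2, 0.5]
width: 21.9
grasp_force: 30.0
9.6833 [426.147 -78.265  95.167] [-3.134 -0.222  0.   ]
```

View pics/w5.png

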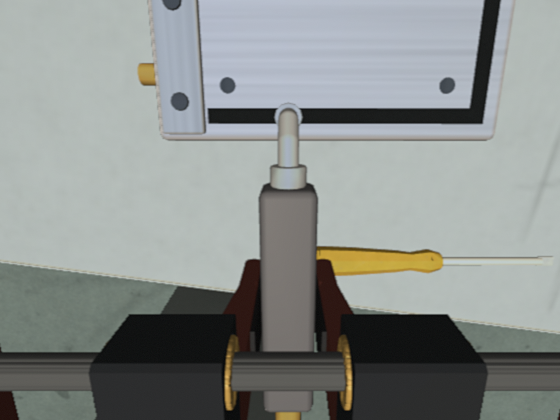

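The tip sits at about (288,116) on the strip's middle row, about 35 mm past the start as commanded. I'll continue along the leg.

```bash
python3 -m pendant '{"grip":[-1,-1,-1,-1,-1,-1,-1,-1,-1,-1,-1,-1],"linear":[[0,3,0],[0,3,0],[0,3,0],[0,3,0],[0,3,0],[0,3,0],[0,3,0],[0,3,0],[0,3,0],[0,3,0],[0,3,0],[0,3,0]],"angular":[[0,0,0],[0,0,0],[0,0,0],[0,0,0],[0,0,0],[0,0,0],[0,0,0],[0,0,0],[0,0,0],[0,0,0],[0,0,0],[0,0,0]]}'
python3 -m pendant '{"grip":[-1,-1,-1,-1,-1,-1,-1,-1,-1,-1,-1,-1],"linear":[[0,3,0],[0,3,0],[0,3,0],[0,3,0],[0,3,0],[0,3,0],[0,3,0],[0,3,0],[0,3,0],[0,3,0],[0,3,0],[0,3,0]],"angular":[[0,0,0],[0,0,0],[0,0,0],[0,0,0],[0,0,0],[0,0,0],[0,0,0],[0,0,0],[0,0,0],[0,0,0],[0,0,0],[0,0,0]]}'
python3 -m pendant '{"grip":[-1,-1,-1,-1,-1,-1,-1,-1,-1,-1,-1],"linear":[[0,3,0],[0,3,0],[0,3,0],[0,3,0],[0,3,0],[0,3,0],[0,3,0],[0,3,0],[0,1,0],[0,0,0],[0,0,0]],"angular":[[0,0,0],[0,0,0],[0,0,0],[0,0,0],[0,0,0],[0,0,0],[0,0,0],[0,0,0],[0,0,0],[0,0,0],[0,0,0]]}'
python3 - <<'E'
from h import *
o=ctrl.get_obs();R=Ro.from_rotvec(o["orientation"]).as_matrix();t=o["ee_pos"]+R@[75.5,0,44.7];a=.142;d=t[:2]-[550.5,-81.4]
print(t,[np.cos(a)*d[0]+np.sin(a)*d[1],-np.sin(a)*d[0]+np.cos(a)*d[1]])
E
```

```text
t: 10.73
ee_pos: [431.2, -113.9, 95.2]
orientation: [-3.134, -0.222, 0.0]
ft_force: [-0.8, 1.7, 0.0]
width: 21.6
grasp_force: 30.0
t: 11.73
ee_pos: [436.3, -149.5, 95.2]
orientation: [-3.134, -0.223, 0.0]
ft_force: [-0.7, 1.4, -0.1]
width: 21.8
grasp_force: 30.0
t: 12.65
ee_pos: [439.9, -174.3, 95.2]
orientation: [3.133, 0.222, 0.0]
ft_force: [-0.9, -2.3, -0.0]
width: 22.1
grasp_force: 30.0
[ 514.708 -163.65    50.527] [np.float64(-47.07170743113559), np.float64(-76.35652578131486)]
```

Corner reached at about (-47.1, -76.4) mm in the enclosure frame. Next is the short leg, +77 mm along tool x.

```bash
python3 -m pendant '{"grip":[-1,-1,-1,-1,-1,-1,-1,-1,-1,-1,-1,-1],"linear":[[2,0.4,0],[3,0,0],[3,0,0],[3,0,0],[3,0,0],[3,0,0],[3,0,0],[3,0,0],[3,0,0],[3,0,0],[3,0,0],[3,0,0]],"angular":[[0,0,0],[0,0,0],[0,0,0],[0,0,0],[0,0,0],[0,0,0],[0,0,0],[0,0,0],[0,0,0],[0,0,0],[0,0,0],[0,0,0]]}'
python3 -m pendant '{"grip":[-1,-1,-1,-1,-1,-1,-1,-1,-1,-1,-1,-1],"linear":[[3,0,0],[3,0,0],[3,0,0],[3,0,0],[3,0,0],[3,0,0],[3,0,0],[3,0,0],[3,0,0],[3,0,0],[3,0,0],[3,0,0]],"angular":[[0,0,0],[0,0,0],[0,0,0],[0,0,0],[0,0,0],[0,0,0],[0,0,0],[0,0,0],[0,0,0],[0,0,0],[0,0,0],[0,0,0]]}'
python3 -m pendant '{"grip":[-1,-1,-1,-1,-1],"linear":[[3,0,0],[1,0,0],[0,0,0],[0,0,0],[0,0,0]],"angular":[[0,0,0],[0,0,0],[0,0,0],[0,0,0],[0,0,0]]}'
python3 snap.py w6
python3 - <<'E'
from h import *
o=ctrl.get_obs();R=Ro.from_rotvec(o["orientation"]).as_matrix();t=o["ee_pos"]+R@[75.5,0,44.7];a=.142;d=t[:2]-[550.5,-81.4]
print(t,[np.cos(a)*d[0]+np.sin(a)*d[1],-np.sin(a)*d[0]+np.cos(a)*d[1]])
E
```

```text
t: 13.65
ee_pos: [474.8, -169.4, 95.2]
orientation: [-3.134, -0.223, 0.0]
ft_force: [-0.3, -0.6, 0.7]
width: 21.9
grasp_force: 30.0
t: 14.65
ee_pos: [510.4, -164.3, 95.2]
orientation: [-3.134, -0.222, 0.0]
ft_force: [-0.3, 0.1, 0.1]
width: 21.5
grasp_force: 30.0
t: 15.07
ee_pos: [514.5, -163.8, 95.3]
orientation: [3.133, 0.222, 0.001]
ft_force: [-0.1, 0.2, 0.6]
width: 21.7
grasp_force: 30.0
15.0667 [ 514.539 -163.85    95.334] [3.133 0.222 0.001]
[ 589.256 -153.219   50.681] [np.float64(28.20147087076896), np.float64(-76.58107711248716)]
```

View pics/w6.png

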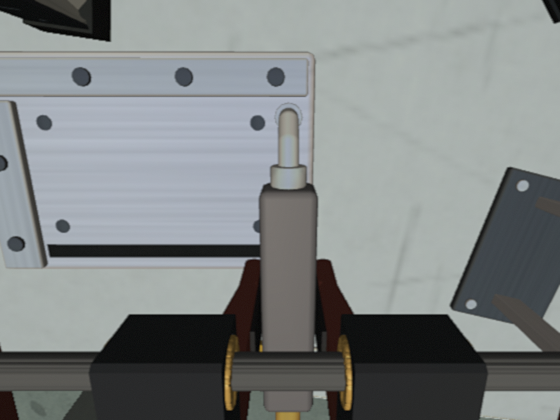

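The tip is at (288,116), at the end of the short leg just short of the bar (edge at row 96). I'll nudge it 1.5 mm, lift, and return over the cradle.

```bash
python3 -m pendant '{"grip":[-1,-1,-1,-1,-1,-1,-1,-1,-1,-1],"linear":[[1.5,0,0],[0,0,0],[0,0,-3],[0,0,-3],[0,0,-4],[0,0,-10],[0,0,-18],[0,0,-18],[0,0,-9],[0,0,0]],"angular":[[0,0,0],[0,0,0],[0,0,0],[0,0,0],[0,0,0],[0,0,0],[0,0,0],[0,0,0],[0,0,0],[0,0,0]]}'
python3 -m pendant '{"grip":[-1,-1,-1,-1,-1,-1,-1,-1,-1,-1,-1,-1],"linear":[[-1,12,0],[-3,25,0],[-3,25,0],[-3,25,0],[-3,25,0],[-3,25,0],[-3,23,0],[-1,12,0],[0,0,0],[0,0,0],[0,0,0],[0,0,0]],"angular":[[0,0,0],[0,0,0],[0,0,0],[0,0,0],[0,0,0],[0,0,0],[0,0,0],[0,0,0],[0,0,0.085],[0,0,0.085],[0,0,0.084],[0,0,0]]}'
python3 -m pendant '{"grip":[-1,-1],"linear":[[0,0,0],[0,0,0]],"angular":[[0,0,0],[0,0,0]]}'; python3 -c "
from h import *
o=ctrl.get_obs();R=Ro.from_rotvec(o['orientation']).as_matrix();print(o['ee_pos'],np.arctan2(R[1,0],R[0,0]),R.T@(np.array([520.9,-336.6,79.7])-o['ee_pos']))"
```

```text
t: 15.95
ee_pos: [517.0, -164.1, 162.7]
orientation: [3.132, 0.222, 0.006]
ft_force: [1.1, 0.6, -1.4]
width: 21.8
grasp_force: 30.0
t: 16.95
ee_pos: [519.5, -336.6, 159.0]
orientation: [-3.135, 0.181, 0.003]
ft_force: [0.6, -0.2, -1.7]
width: 21.5
grasp_force: 30.0
t: 17.12
ee_pos: [519.9, -336.5, 159.6]
orientation: [-3.136, 0.172, 0.001]
ft_force: [0.4, 0.1, -0.5]
width: 22.0
grasp_force: 30.0
[ 519.877 -336.474  159.642] -0.10958472658850997 [ 1.098  0.05  79.941]
```

```bash
python3 -m pendant '{"grip":[-1,-1,-1,-1,-1,-1,-1,-1,-1,-1],"linear":[[0,0,12],[0,0,18],[0,0,18],[0,0,14],[0,0,8],[0,0,4],[0,0,3],[0,0,2.5],[0,0,0],[0,0,0]],"angular":[[0,0,0],[0,0,0],[0,0,0],[0,0,0],[0,0,0],[0,0,0],[0,0,0],[0,0,0],[0,0,0],[0,0,0]]}'
```

```text
t: 17.95
ee_pos: [520.5, -336.9, 81.2]
orientation: [3.136, -0.176, 0.001]
ft_force: [0.4, -0.3, -1.1]
width: 22.0
grasp_force: 30.0
```

```bash
python3 -m pendant '{"grip":[-1,-1,-1,-1],"linear":[[0,0,0.8],[0,0,0.7],[0,0,0],[0,0,0]],"angular":[[0,0,0],[0,0,0],[0,0,0],[0,0,0]]}'
python3 -m pendant '{"grip":[-0.4,0,0.4,0.8,1,1,1,1,1,1,1,1],"linear":[[0,0,0],[0,0,0],[0,0,0],[0,0,0],[0,0,0],[0,0,0],[0,0,0],[0,0,0],[0,0,0],[0,0,0],[0,0,0],[0,0,0]],"angular":[[0,0,0],[0,0,0],[0,0,0],[0,0,0],[0,0,0],[0,0,0],[0,0,0],[0,0,0],[0,0,0],[0,0,0],[0,0,0],[0,0,0]]}'
python3 -m pendant '{"grip":[1,1,1,1,1,1,1,1],"linear":[[0,0,-8],[0,0,-16],[0,0,-25],[0,0,-30],[0,0,-30],[0,0,-30],[0,0,0],[0,0,0]],"angular":[[0,0,0],[0,0,0],[0,0,0],[0,0,0],[0,0,0],[0,0,0],[0,0,0],[0,0,0]]}'; python3 snap.py w7; python3 - <<'E'
from h import *
s=ctrl.get_image("side")[:,:,::-1];a=cv2.resize(s[240:340,200:340],(560,400),interpolation=2)
b=cv2.imread("pics/w7.png")[60:360,200:380]
cv2.imwrite("pics/fin.png",np.hstack([cv2.resize(b,(240,400)),a]))
E
```

```text
t: 18.28
ee_pos: [520.4, -336.9, 79.6]
orientation: [3.136, -0.176, 0.001]
ft_force: [0.2, -0.6, 1.1]
width: 21.8
grasp_force: 30.0
t: 19.28
ee_pos: [520.1, -336.7, 79.2]
orientation: [3.137, -0.176, -0.0]
ft_force: [1.3, -0.4, -0.2]
width: 87.6
grasp_force: 0.0
t: 19.95
ee_pos: [521.1, -337.4, 220.8]
orientation: [3.134, -0.176, 0.006]
ft_force: [0.4, 0.0, -0.3]
width: 87.8
grasp_force: 0.0
19.95 [ 521.127 -337.377  220.781] [ 3.134 -0.176  0.006]
```

View pics/fin.png

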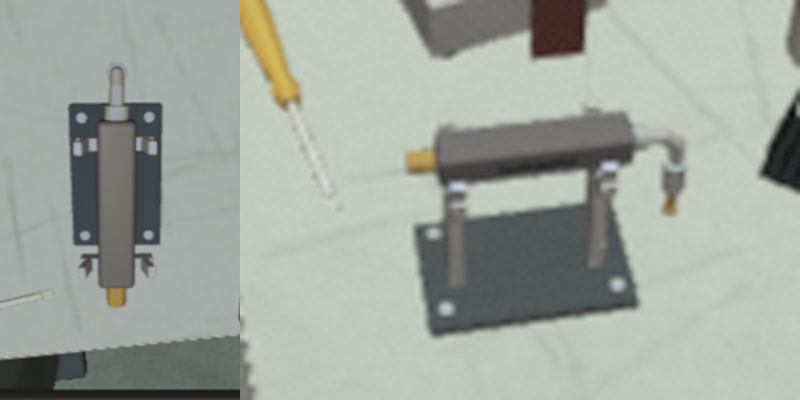

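The probe lies level in both forks with its tip beyond the +x fork (crop (670,205)), and the gripper is clear.

```bash
python3 -c "
from workcell import ctrl
print(ctrl.close_job())"
```

```text
the job is handed in; nothing more can be done
None
```

I drew the tip along the whole seam at about 36 mm/s, pressed in about 4.5 mm, then laid the probe back in both forks with its tip over the +x end and handed the job in; no verdict came back.

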